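# Turn the gear table to the yellow sensor and take a reading

## Robot

A 6-joint arm with a two-finger parallel gripper is mounted at the origin on the work surface. World frame = base frame: x ahead of the robot, y to its left, z up, the work surface at z = 0. Lengths are in m, angles in degrees, forces in N, time in s.
With the tool pointing down it reaches from about 0.4 to 0.825 m from the base axis. Payload 7 kg.
Tool frame: the origin (TCP) lies midway between the tips of the shut fingers; the grasp point (between the pads) lies 19 mm behind it; z points along the fingers, y is the direction in which the jaws open and shut (so a half turn about z gives the same grasp; the last joint's range is limited). The gripper opens to 88 mm and grips with 3 to 60 N. Pads are 19 mm wide; open, the fingers measure 130 mm over their backs; the gripper's body (78 mm by 193 mm) begins 47 mm behind the grasp point.
Start: joints at [80.449, 20.546, 0.682, 0, -70.136, -16.507], TCP at [0.297, 0.606, 0.227] pointing down, gripper open.
Joint ranges: [-176.03, 176.03], [-82.01, 121.73], [-58.28, 71.71], [-173.87, 95.51], [-174.79, -0.11], [-173.66, 173.66]. Speed limits (degrees/s): [136.94, 136.94, 172.46, 180, 180, 180].

## Interface

Orientations are given as [roll, pitch, yaw] about the fixed x, y, z axes, in that order (R = Rz(yaw) Ry(pitch) Rx(roll)).
In Python, from plant import r gives the robot as it stands. The module is installed in compiled form; this text tells all that it offers.
- The arm moves only by the tool send_rows, never from a script. Its argument "motion" is a list of rows, each an object with "travel": the shift along the tool's x, y, z in m, a list of three; "spin": the turn about the tool's z in degrees. In form: [{"travel": [tx, ty, tz], "spin": spin}, ...]. A call has 1 to 5 rows; each row shifts and turns the pose as measured when the row begins, along the tool's axes as they then stand; what a row does not reach is not made up. A row lasts 1/12 s, in which the tool goes at most 41.7 mm and 7.16 degrees, less where a joint would pass 70% of its speed; a pose out of reach is approached as far as the arm can. A call is refused whole if a number of a shift passes 0.0417 or a number of a turn 7.16, either way. A call with a gripper value outside its range is refused whole. "gripper" is the gripper command: -1 is shut, 1 is fully open, values between are in proportion, set as the call begins (left out, the last holds). The fingers move at their own pace and stop on an object; "squeeze" is the grip in N (left out, the last holds). Time passes only in rows, so rows that do not move let the fingers close. It gives the time, the measured TCP pose, the force and the opening at its end, in the units of the state.
- r.get_state(): the state, without advancing time (a new reading comes with each control period).
- r.capture(name): name is "side" or "top" or "wrist"; returns (picture, depth): 400x640x3 uint8, blue, green, red; 400x640 float32, m along the optical axis (not along the pixel's ray), 0 where there is no reading.
- r.get_calibration(name): a dict with "fov_y" (degrees; the focal length in pixels is half the picture's height over the tangent of half this angle, whatever the lens; pixels are square), "cx", "cy" (the principal point, pixels), "k1" (the pictures are not rectified: a ray, as slopes to the right and down, at radius r is drawn at 1 + k1 r^2 times it, then the intrinsics apply), "origin" and "orientation" of the camera in the world. Camera axes: x right, y down, z forward; pixel columns grow to the right and rows downward; lengths in m; the calibration is good to about 2 mm. A picture is of the moment at which its call begins: read the wrist's pose just before it. get_calibration takes no time and is no camera call; for the wrist camera it gives the pose at the moment of the call.
- r.close_job(): hands the job in, once; it reports no verdict.
Trained networks look in the newest picture that a camera, given by its name, has taken for a name from the list of things; names that differ only in an ending like _2 or _b are one class to them, and where a whole thing is asked for, a point or a joint stands for the part that bears it (a point fixed in the world has none). Each returns a list of dicts, best first, with "conf" (0 to 1); they miss things now and then, are a little off and sometimes report something else, mostly with a low value. They report only what shows in the picture. A call takes as long as a camera call. They do not tell look-alikes from the thing itself.
- r.boxes_of(camera, target): "at" ([x, y, z] in m, in the coordinates of the camera as it stood for that picture, good to about 4 mm: the middle of the surface that is visible of it).
- r.pinpoint(camera, target): "at" ([x, y, z] in m, in the coordinates of the camera as it stood for that picture, good to about 4 mm: a listed point, or the origin of a listed thing).
The state is a dict: "time_s": time; "joints": joint angles; "qd": joint speeds; "joint_torque": joint torques, N m; "tcp_pos": TCP position; "eef_rot": TCP orientation; "contact_force": force on the tool from outside, world axes, zero at the start; "moment": the same for the moment, N m; "gripper_width": finger opening in m.
Only numpy, scipy, OpenCV 4.12 (cv2) and the standard library are available. Lean on these libraries where they do the work, as an engineer would, in place of code of your own. Each camera call takes 0.05 s, during which the arm holds its last target. There are 200 camera calls.

## Task

With a fingertip, push the red arm of the inspection turntable round until it points straight at the middle of the yellow-capped sensor post, then press the green button on the control box fully down to take the reading and let it come up again. Only push and press: do not pick anything up, leave the gear sitting on the turntable, and do not press either button before the arm is in place, nor the red one at all, nor disturb the loose pinion near the control box, the plug gauge or the setting ring.

Things in the scene. Friction and masses are not known exactly. Their poses are not given: they have to be found in the camera images.
- turntable: Fixed base of the inspection turntable: round, black, 280 mm across, 22 mm high, with a graduated pale silver ring on top; its origin is the centre of its underside, on the turning axis. Its x axis points away from the robot, give or take 17 degrees.
- plate (a joint): Turn in rad of the aluminium plate (104 mm across, top 44 mm above the table) and its red push arm about the upright axis: 0 where the arm lies along the base's x axis, growing anticlockwise seen from above; stops at -2.5 and 2.5. It starts within 0.45 of 0. About 0.15 N m of friction (1.5 N when pushed 100 mm out), no detent or spring; it stays where it is left.
- pivot (a point): Point on the turning axis at half the height of the push arm, 47 mm above the table top. It turns with the arm: its x axis points outwards along the arm, z up.
- pointer_tip (a point): Tip of the white point at the outer end of the push arm, 133 mm from the pivot, 47 mm above the table top. The arm is a straight level red bar, 16 mm wide, free between 52 and 125 mm from the pivot; its underside is 34 mm and its top 60 mm above the table top, leaving a 12 mm gap to the base below. The two sensor posts lie 30 to 140 degrees of turn from its start, one to each side.
- test_gear: Loose steel gear, 78 mm across, 26 mm tall, with a 29 mm bore, dropped over a 26 mm spigot at the middle of the plate and turning along with it; its origin is the centre of its underside, 44 mm above the table top, and its top is at 70 mm. It must stay there.
- yellow_post_cap (a point): Centre of the yellow cap (28 mm across, 22 mm tall) on a fixed upright sensor post beside the turntable; the point is 61 mm above the table top and the post's top at 72 mm. The post's axis is 160 to 205 mm from the pivot. The target.
- blue_post_cap (a point): The same on the other, otherwise identical sensor post, with a blue cap, on the other side of the turntable. Not the target; which post is on which side changes.
- measure_top (a point): Centre of the top face of the round green button (30 mm across), which moves down as it is pressed. It sits at the left end, as seen by the robot, of a fixed light grey control box, 100 x 140 mm and 40 mm high. Fully down takes 5 N.
- measure (a joint): Travel of the green button in m: 0 when up, 0.006 fully down. It springs back.
- stop (a joint): Travel of the red button in m, 0 when up, 0.006 fully down; the same size and kind as the green one, 66 mm to its right on the same control box.
- pinion_a_mid (a point): loose steel pinion (58 mm across, 46 mm tall with its stub) that stands near the control box; the point is at its centre, half-way up; leave it alone.
- plug_gauge_mid (a point): loose upright steel plug gauge, 32 mm across, 85 mm tall; the point is at its centre, half-way up; leave it alone.
- setting_ring_mid (a point): loose steel setting ring lying flat, 56 mm across, 18 mm tall; the point is at its centre, half-way up; leave it alone.
Not all that is in view belongs to the job. There is more than one size of the part that bears measure_top; the job needs the largest.

How it is judged:
By the outcome, as a careful person would: the job done as asked, in the order asked, and still so for the second after the job is handed in, with the robot touching nothing.
It also fails if it takes over 54 s, if anything falls off the work surface, if the arm or the gripper's body presses on something with over 40 N, if the wrist force passes 120 N, or if a joint passes its speed limit or range.

## Working session

There is one attempt and no reset: what is moved stays moved. The work goes in short steps, Python scripts to look and compute and a tool call to move; the robot and the scene stay as the last step left them, time stands still between calls to the robot, and variables do not carry over. Pictures are saved under pics/ and viewed, about 8 in all and at most 12, crops included, and the job is handed in when it is done.

Besides the shell and the picture viewer there is one more tool, called after "Call:" by a JSON object that holds its "api" and its "payload". send_rows: Moves the arm, as the interface text tells. Its arguments: {"type":"object","properties":{"motion":{"type":"array"},"gripper":{"type":"number"},"squeeze":{"type":"number"}},"required":["motion"]}

```bash
mkdir -p pics; cat > h.py <<'E'
import numpy as np, cv2
from scipy.spatial.transform import Rotation as R
from plant import r
def cal(n):
    c=r.get_calibration(n); f=200/np.tan(np.radians(c['fov_y']/2))
    return c,f,R.from_euler('xyz',c['orientation'],degrees=True).as_matrix(),np.array(c['origin'])
def w(n,p,C=None):
    c,f,M,o=C or cal(n); return M@np.array(p)+o
def px2w(n,u,v,d,C=None):
    c,f,M,o=C or cal(n); K=np.array([[f,0,c['cx']],[0,f,c['cy']],[0,0,1.]])
    # drawn = s(1+k1 r^2)
    q=np.array([(u-c['cx'])/f,(v-c['cy'])/f]); s=q.copy()
    for _ in range(20): s=q/(1+c['k1']*(s@s))
    return M@(np.array([s[0],s[1],1])*d)+o
def w2px(n,P,C=None):
    c,f,M,o=C or cal(n); p=M.T@(np.array(P)-o); s=p[:2]/p[2]; s=s*(1+c['k1']*(s@s))
    return s*f+[c['cx'],c['cy']]
E
python3 - <<'E'
from h import *
print(r.get_state())
for n in ['top','side']:
    C=cal(n); print(C[0]); p,d=r.capture(n); cv2.imwrite(f'pics/{n}0.png',p); np.save(f'{n}_d.npy',d)
    for t in ['pivot','pointer_tip','yellow_post_cap','blue_post_cap','measure_top','stop','test_gear','turntable','pinion_a_mid','plug_gauge_mid','setting_ring_mid']:
        f=r.boxes_of if t=='stop' else r.pinpoint
        print(n,t,[(np.round(w(n,x['at'],C),4).tolist(),round(x['conf'],2)) for x in f(n,t)[:4]])
E
```

```text
{'time_s': 0.0, 'joints': array([ 8.04471139e+01,  2.05925352e+01,  6.34679946e-01, -1.93696503e-02,
       -7.01372460e+01, -1.65032747e+01]), 'qd': array([-0.03717527, -0.03645635,  0.00842432,  0.15490411, -0.02999985,
        0.09752184]), 'joint_torque': array([ 2.79076034e-03, -5.82726574e+01,  2.93047732e+01,  6.99658647e+00,
        6.97416253e-03, -1.46059956e-04]), 'tcp_pos': array([0.29634721, 0.60592426, 0.22561953]), 'eef_rot': array([ 1.79903644e+02, -9.55937057e-03, -2.60627490e+01]), 'contact_force': array([-0.24727498,  0.70358667,  0.6828474 ]), 'moment': array([ 0.03404334, -0.00109383, -0.04441286]), 'gripper_width': 0.08784668085774504}
{'fov_y': 46.8928350618854, 'cx': 320.88050814693634, 'cy': 195.62874552992523, 'k1': -0.0800936646262553, 'origin': array([ 0.36121889, -0.01022212,  1.18849413]), 'orientation': array([-170.77743944,   -0.54807454,  -90.06012398])}
top pivot [([0.5653, 0.0867, 0.0478], 0.92)]
top pointer_tip [([0.6965, 0.0468, 0.0456], 0.86)]
top yellow_post_cap [([0.5503, 0.265, 0.0556], 0.66), ([0.603, -0.098, 0.0584], 0.6)]
top blue_post_cap 
[... 880 characters left out ...]
vot [([0.562, 0.0814, 0.0487], 0.57)]
side pointer_tip [([0.6889, 0.0463, 0.0463], 0.56)]
side yellow_post_cap [([0.5448, 0.2666, 0.0614], 0.73)]
side blue_post_cap [([0.6068, -0.0992, 0.0592], 0.88)]
side measure_top [([0.3329, -0.3489, 0.0486], 0.64), ([0.4231, -0.1802, 0.0481], 0.55), ([0.5112, -0.3533, 0.0619], 0.51)]
side stop [([0.3373, -0.3999, 0.0503], 0.63), ([0.5014, -0.4173, 0.0623], 0.47)]
side test_gear [([0.5614, 0.0806, 0.0408], 0.83), ([0.6916, 0.049, 0.0487], 0.48)]
side turntable [([0.5657, 0.0827, -0.0003], 0.87)]
side pinion_a_mid [([0.6248, -0.3175, 0.0199], 0.81)]
side plug_gauge_mid [([0.4632, 0.3675, 0.046], 0.55)]
side setting_ring_mid [([0.56, 0.3762, 0.0068], 0.7)]
```

View pics/top0.png

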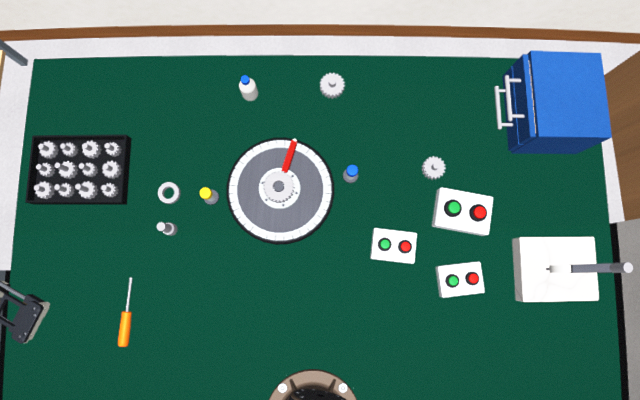

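View pics/side0.png

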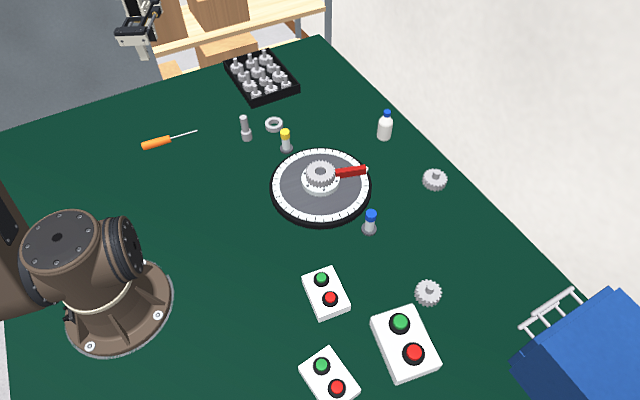

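The top view shows three boxes with a green button: at (385,244), (453,281) and (453,208). The one at (453,208) is clearly the largest, and the pinion at (433,167) stands next to it. The yellow post is at (207,194), on the robot's left. The arm runs from the pivot (278,186) to its tip (294,141).

Next I'll measure the angles by colour and confirm the box in a crop.

```bash
cat >> h.py <<'E'
def onplane(n,u,v,z,C=None):
    C=C or cal(n); a=px2w(n,u,v,1.,C); o=C[3]; return o+(a-o)*(z-o[2])/(a[2]-o[2])
def blob(m):
    k,l,s,c=cv2.connectedComponentsWithStats(m.astype(np.uint8)); i=1+np.argmax(s[1:,4]); return l==i
def seg(n,p,d,piv,C):
    hsv=cv2.cvtColor(p,cv2.COLOR_BGR2HSV).astype(int); H,S,V=hsv[...,0],hsv[...,1],hsv[...,2]
    out={}
    def pts(m): return np.array([px2w(n,u,v,d[v,u],C) for v,u in zip(*np.nonzero(m)) if d[v,u]>0])
    y=pts((H>20)&(H<35)&(S>150)&(V>90)); y=y[(np.hypot(*(y[:,:2]-piv).T)<.23)]
    yt=y[y[:,2]>.066]; out['cap_top']=(yt.mean(0),len(yt)) if len(yt) else None
    a=pts(((H<8)|(H>172))&(S>150)&(V>70)); q=np.hypot(*(a[:,:2]-piv).T); a=a[(q<.15)&(a[:,2]>.055)]
    if len(a)>5:
        c=a[:,:2].mean(0); u=np.linalg.svd(a[:,:2]-c)[2][0]; u*=np.sign(u@(c-piv))
        out['arm']=(c,len(a),np.degrees(np.arctan2(u[1],u[0])),np.degrees(np.arctan2(*(c-piv)[::-1])))
    return out
E
python3 - <<'E'
from h import *
for n in ['top','side']:
    C=cal(n); p=cv2.imread(f'pics/{n}0.png'); d=np.load(f'{n}_d.npy')
    piv=np.array([.565,.083])
    print(n,seg(n,p,d,piv,C))
    # turntable base outer rim/top: points z 0.018-.027 near pivot -> enclosing circle
    P=np.array([px2w(n,u,v,d[v,u],C) for v in range(100,260) for u in range(200,400) if d[v,u]>0])
    m=(P[:,2]>.016)&(P[:,2]<.028)&(np.hypot(*(P[:,:2]-piv).T)<.15)
    print('base',cv2.minEnclosingCircle(P[m,:2].astype(np.float32)))
    g=(P[:,2]>.064)&(np.hypot(*(P[:,:2]-piv).T)<.045)
    print('gear',cv2.minEnclosingCircle(P[g,:2].astype(np.float32)))
    hsv=cv2.cvtColor(p,cv2.COLOR_BGR2HSV)
    G=np.array([px2w(n,u,v,d[v,u],C) for v,u in zip(*np.nonzero((hsv[...,0]>50)&(hsv[...,0]<75)&(hsv[...,1]>150)&(hsv[...,2]>110)))])
    G=G[np.hypot(G[:,0]-.515,G[:,1]+.352)<.05]; print('green',len(G),G[G[:,2]>.05].mean(0),cv2.minEnclosingCircle(G[G[:,2]>.05][:,:2].astype(np.float32)))
p=cv2.imread('pics/top0.png'); cv2.imwrite('pics/c1.png',cv2.resize(p[120:310,350:540],None,fx=3,fy=3))
E
```

```text
top {'cap_top': (array([0.5502976 , 0.26454038, 0.071594  ]), 101), 'arm': (array([0.64559429, 0.06019605]), 175, np.float64(-16.933503022285684), np.float64(-15.798725434133802))}
base ((0.568307101726532, 0.0831436738371849), 0.14010746777057648)
gear ((0.5677791833877563, 0.08514101803302765), 0.039288632571697235)
green 110 [ 0.515426   -0.35214733  0.06056215] ((0.5161717534065247, -0.3540213406085968), 0.015251042321324348)
side {'cap_top': (array([0.54218712, 0.2558971 , 0.07019102]), 25), 'arm': (array([0.64202592, 0.05661722]), 146, np.float64(-17.518467739104477), np.float64(-18.907265898340455))}
base ((0.5651794672012329, 0.08240369707345963), 0.14105744659900665)
gear ((0.5648772120475769, 0.08306340128183365), 0.04066162556409836)
green 20 [ 0.51632137 -0.35114085  0.0602241 ] ((0.5157198905944824, -0.3542150855064392), 0.016642753034830093)
```

View pics/c1.png

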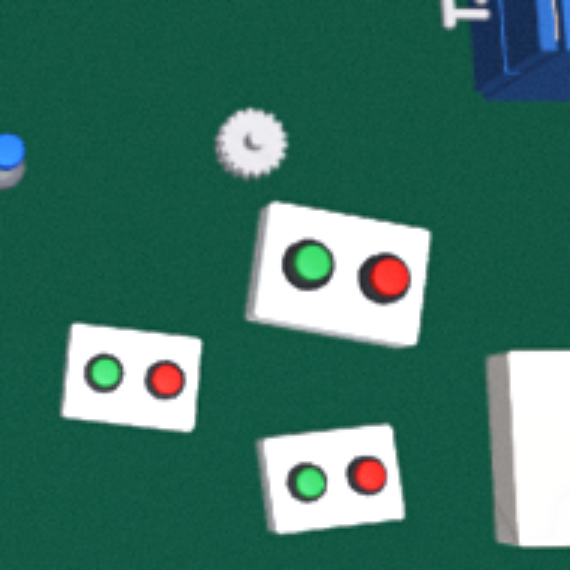

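Call:
{"api": "send_rows", "payload": {"motion": [{"travel": [0, 0, 0], "spin": 7}, {"travel": [0, 0, 0], "spin": 7}, {"travel": [0, 0, 0], "spin": 7}, {"travel": [0, 0, 0], "spin": 7}, {"travel": [0, 0, 0], "spin": 7}], "gripper": -1}}

```text
time_s: 1.62
tcp_pos: [0.2965, 0.6064, 0.2266]
eef_rot: [-180.0, 0.0, -61.8]
contact_force: [0.7, -0.1, 0.0]
gripper_width: 0.0596
```

The crop confirms it: the upper box, with its green button at crop (312,263), is the largest and has the pinion beside it. The target arm angle is about 95.8° and the arm is now at about -17°. I'm approaching its clockwise side.

Call:
{"api": "send_rows", "payload": {"motion": [{"travel": [0.037, -0.014, 0], "spin": 7.1}, {"travel": [0.037, -0.014, 0], "spin": 7.1}, {"travel": [0.037, -0.014, 0], "spin": 7.1}, {"travel": [0.037, -0.014, 0], "spin": 7.1}, {"travel": [0.037, -0.014, 0], "spin": 7.1}]}}

```text
time_s: 2.03
tcp_pos: [0.4071, 0.4476, 0.2242]
eef_rot: [-180.0, -0.0, -97.6]
contact_force: [-0.1, -0.5, -0.4]
gripper_width: 0.0264
```

Call:
{"api": "send_rows", "payload": {"motion": [{"travel": [0.027, -0.026, 0], "spin": 7}, {"travel": [0.027, -0.026, 0], "spin": 2.7}, {"travel": [0.027, -0.026, 0], "spin": 0}, {"travel": [0.027, -0.026, 0], "spin": 0}, {"travel": [0.027, -0.026, 0], "spin": 0}]}}

```text
time_s: 2.45
tcp_pos: [0.4994, 0.2746, 0.2253]
eef_rot: [-179.9, 0.1, -108.1]
contact_force: [1.2, 0.1, -0.4]
gripper_width: 0.0009
```

Call:
{"api": "send_rows", "payload": {"motion": [{"travel": [0.026, -0.027, 0], "spin": 0}, {"travel": [0.026, -0.027, 0], "spin": 0}, {"travel": [0.026, -0.027, 0], "spin": 0}, {"travel": [0.026, -0.027, 0], "spin": 0}, {"travel": [0.026, -0.027, 0], "spin": 0}]}}

```text
time_s: 2.87
tcp_pos: [0.5902, 0.1003, 0.2273]
eef_rot: [-179.8, 0.3, -108.0]
contact_force: [1.0, 0.6, 0.3]
gripper_width: 0.0002
```

Call:
{"api": "send_rows", "payload": {"motion": [{"travel": [0.025, -0.027, 0.02], "spin": 0}, {"travel": [0.025, -0.027, 0.02], "spin": 0}, {"travel": [0.025, -0.027, 0.02], "spin": 0}, {"travel": [0, 0, 0.02], "spin": 0}, {"travel": [0, 0, 0], "spin": 0}]}}

```text
time_s: 3.28
tcp_pos: [0.6487, -0.0042, 0.1488]
eef_rot: [-179.5, 0.4, -108.3]
contact_force: [-1.2, 0.5, -1.0]
gripper_width: 0.0003
```

Call:
{"api": "send_rows", "payload": {"motion": [{"travel": [0, 0.004, 0.03], "spin": 0}, {"travel": [0, 0.004, 0.03], "spin": 0}, {"travel": [0, 0, 0.03], "spin": 0}, {"travel": [0, 0, 0.016], "spin": 0}, {"travel": [0, 0, 0], "spin": 0}]}}

```text
time_s: 3.7
tcp_pos: [0.6451, -0.0005, 0.0447]
eef_rot: [-179.1, 0.6, -108.3]
contact_force: [-0.8, -0.2, -0.0]
gripper_width: 0.0006
```

Call:
{"api": "send_rows", "payload": {"motion": [{"travel": [-0.012, 0, 0.001], "spin": 0}, {"travel": [-0.012, 0, 0.001], "spin": 0}, {"travel": [-0.01, 0, 0.001], "spin": 0}, {"travel": [-0.008, -0.001, 0], "spin": -3}, {"travel": [-0.008, -0.001, 0], "spin": -4}]}}

```text
time_s: 4.12
tcp_pos: [0.6651, 0.0521, 0.0486]
eef_rot: [-178.8, 0.5, -101.1]
contact_force: [-1.2, -2.2, -0.6]
gripper_width: 0.0003
```

Call:
{"api": "send_rows", "payload": {"motion": [{"travel": [-0.01, -0.0014, 0], "spin": -6}, {"travel": [-0.01, -0.0014, 0], "spin": -6}, {"travel": [-0.01, -0.0014, 0], "spin": -6}, {"travel": [-0.01, -0.0014, 0], "spin": -6}, {"travel": [0, 0, 0], "spin": 0}]}}

```text
time_s: 4.53
tcp_pos: [0.6751, 0.0997, 0.056]
eef_rot: [-178.4, -0.1, -75.4]
contact_force: [-0.3, 0.3, 0.1]
gripper_width: 0.0004
```

```bash
cat > st.py <<'E'
from h import *
import sys
s=r.get_state(); piv=np.array([.5665,.0835]); q=s['tcp_pos'][:2]-piv; yaw=s['eef_rot'][2]
p,d=r.capture('top'); C=cal('top'); o=seg('top',p,d,np.array([.568,.084]),C)
print(s['time_s'],np.round(s['tcp_pos'],4),np.round(s['eef_rot'],1),np.round(s['contact_force'],1)); print(o)
th=np.radians(o['arm'][2] if 'arm' in o else yaw+90); e=np.array([np.cos(th),np.sin(th)]); t=np.array([-e[1],e[0]])
print('radial',q@e,'tang',q@t,'radius',np.hypot(*q))
if len(sys.argv)>1: cv2.imwrite(sys.argv[1],cv2.resize(p[80:280,150:420],None,fx=2.9,fy=2.9))
E
python3 st.py
```

```text
4.5333 [0.6751 0.0997 0.056 ] [-1.784e+02 -1.000e-01 -7.540e+01] [-0.3  0.3  0.1]
{'cap_top': (array([0.54740289, 0.26023683, 0.0890703 ]), 105), 'arm': (array([0.64115363, 0.10670711]), 42, np.float64(22.05951215496394), np.float64(17.24450179089328))}
radial 0.10675775829145434 tang -0.025765986766554935 radius 0.10982306237521731
```

Call:
{"api": "send_rows", "payload": {"motion": [{"travel": [0.002, 0.003, 0.007], "spin": 0}, {"travel": [0, 0.002, 0.006], "spin": 0}, {"travel": [0, 0, 0], "spin": 0}]}}

```text
time_s: 4.83
tcp_pos: [0.6723, 0.0974, 0.0446]
eef_rot: [-178.1, -0.1, -76.2]
contact_force: [0.8, -1.1, 0.1]
gripper_width: 0.0005
```

Call:
{"api": "send_rows", "payload": {"motion": [{"travel": [-0.009, 0, 0.002], "spin": -5}, {"travel": [-0.009, 0, 0.002], "spin": -5}, {"travel": [-0.009, 0, 0.002], "spin": -5}, {"travel": [-0.009, 0, 0.002], "spin": -5}, {"travel": [-0.009, 0, 0.002], "spin": -5}]}}

```text
time_s: 5.25
tcp_pos: [0.6574, 0.1344, 0.0353]
eef_rot: [-178.2, -1.1, -51.1]
contact_force: [2.6, -1.1, 0.9]
gripper_width: 0.0006
```

```bash
python3 st.py pics/a1.png
```

```text
5.25 [0.6574 0.1344 0.0353] [-178.2   -1.1  -51.1] [ 2.6 -1.1  0.9]
{'cap_top': (array([0.55043414, 0.26447226, 0.07127597]), 102), 'arm': (array([0.61521118, 0.11724488]), 11, np.float64(32.25873107732115), np.float64(35.152205692662285))}
radial 0.10403194375200361 tang -0.005438455477388984 radius 0.10417399924549112
```

View pics/a1.png

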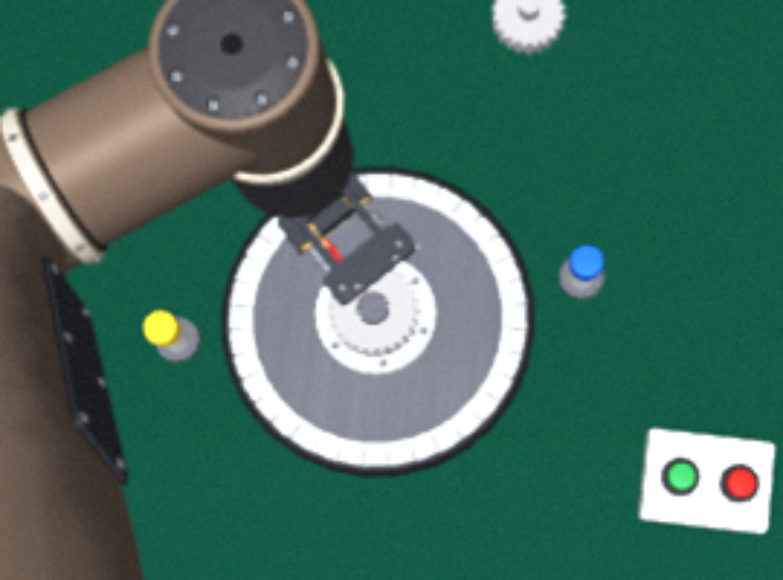

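The arm is under the gripper, at about 39° (red seen at crop (333,245)), and contact is light. I'll keep pushing round the arc.

Call:
{"api": "send_rows", "payload": {"motion": [{"travel": [-0.009, -0.001, -0.0005], "spin": -5}, {"travel": [-0.009, -0.001, 0], "spin": -5}, {"travel": [-0.009, -0.001, 0], "spin": -5}, {"travel": [-0.009, -0.001, 0], "spin": -5}, {"travel": [-0.009, -0.001, 0], "spin": -5}]}}

```text
time_s: 5.72
tcp_pos: [0.6288, 0.1665, 0.035]
eef_rot: [-178.7, -1.9, -25.9]
contact_force: [2.4, -0.2, -0.0]
gripper_width: 0.0004
```

```bash
python3 st.py
```

```text
5.7167 [0.6288 0.1665 0.035 ] [-178.7   -1.9  -25.9] [ 2.4 -0.2 -0. ]
{'cap_top': (array([0.55049986, 0.26417384, 0.07171696]), 101)}
radial 0.10189455814608772 tang -0.019803355021855474 radius 0.10380112643853198
```

Call:
{"api": "send_rows", "payload": {"motion": [{"travel": [-0.009, -0.001, 0], "spin": -5}, {"travel": [-0.009, -0.001, 0], "spin": -5}, {"travel": [-0.009, -0.001, 0], "spin": -5}, {"travel": [-0.007, -0.001, 0], "spin": -4}, {"travel": [-0.004, -0.0005, 0], "spin": -2}]}}

```text
time_s: 6.18
tcp_pos: [0.5959, 0.1824, 0.0351]
eef_rot: [-179.3, -2.5, -5.0]
contact_force: [1.4, -0.6, -0.4]
gripper_width: 0.0004
```

```bash
python3 st.py pics/a2.png; python3 - <<'E'
from h import *
C=cal('side'); p,d=r.capture('side'); cv2.imwrite('pics/s2.png',p)
print(seg('side',p,d,np.array([.565,.083]),C))
print([(w('side',x['at'],C),x['conf']) for x in r.pinpoint('side','pointer_tip')+r.pinpoint('side','yellow_post_cap')])
E
```

```text
6.1833 [0.5959 0.1824 0.0351] [-179.3   -2.5   -5. ] [ 1.4 -0.6 -0.4]
{'cap_top': (array([0.55021497, 0.2643129 , 0.07170861]), 104), 'arm': (array([0.56586699, 0.148376  ]), 14, np.float64(83.9980219240552), np.float64(91.8977226834237))}
radial 0.1014814002211382 tang -0.0189059824448908 radius 0.10322747097090651
{'cap_top': (array([0.54245467, 0.25603764, 0.06937427]), 24), 'arm': (array([0.56691638, 0.16969734]), 51, np.float64(78.34486816287806), np.float64(88.7337248455022))}
[(array([0.5752007 , 0.22103702, 0.04731861]), 0.75), (array([0.54382253, 0.26209647, 0.06454163]), 0.64)]
```

Call:
{"api": "send_rows", "payload": {"motion": [{"travel": [-0.005, -0.0007, 0], "spin": -2.5}, {"travel": [-0.005, -0.0007, 0], "spin": -2.5}, {"travel": [-0.004, -0.0005, 0], "spin": -2}, {"travel": [-0.002, 0, 0], "spin": -1}, {"travel": [0, 0, 0], "spin": 0}]}}

```text
time_s: 6.8
tcp_pos: [0.5834, 0.184, 0.0346]
eef_rot: [-179.6, -2.7, 2.2]
contact_force: [0.2, 0.1, -0.6]
gripper_width: 0.0004
```

```bash
python3 st.py pics/a3.png; python3 - <<'E'
from h import *
C=cal('side'); p,d=r.capture('side'); cv2.imwrite('pics/s3.png',cv2.resize(p[100:240,230:400],None,fx=4,fy=4))
np.save('s3d.npy',d); cv2.imwrite('pics/s3full.png',p)
print([(w('side',x['at'],C),x['conf']) for t in ('pointer_tip','yellow_post_cap','pivot') for x in r.pinpoint('side',t)])
E
```

```text
6.8 [0.5834 0.184  0.0346] [-179.6   -2.7    2.2] [ 0.2  0.1 -0.6]
{'cap_top': (array([0.54530762, 0.26117984, 0.07242793]), 53), 'arm': (array([0.5574756 , 0.14798873]), 12, np.float64(91.88420994052358), np.float64(99.33996880979367))}
radial 0.09991735397219145 tang -0.020157601522155892 radius 0.10193040039129751
[(array([0.55690698, 0.21834843, 0.04880898]), 0.96), (array([0.5443937 , 0.26477173, 0.06265039]), 0.81), (array([0.56546826, 0.0836865 , 0.04635775]), 0.93)]
```

View pics/s3.png

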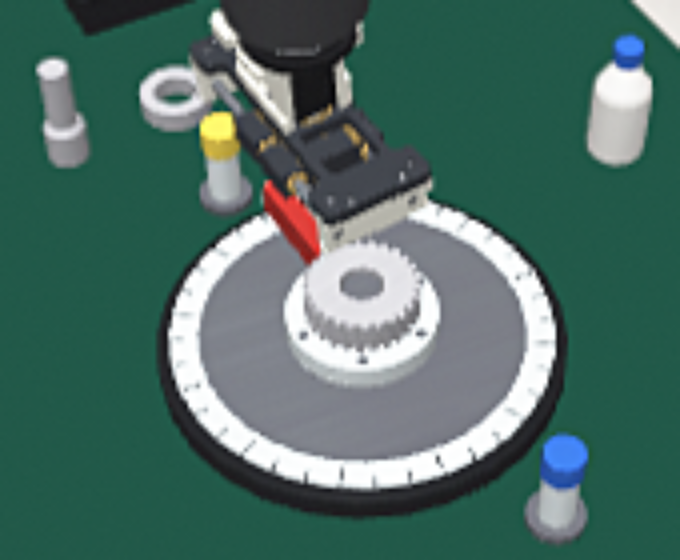

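The side view shows the arm (crop (290,220)) nearly at the yellow post (crop (220,150)), and the gear is still seated. I'll back off to measure it unobstructed.

Call:
{"api": "send_rows", "payload": {"motion": [{"travel": [0.025, 0, 0], "spin": 0}, {"travel": [0.03, 0, 0], "spin": 0}, {"travel": [0.04, 0, 0], "spin": 0}, {"travel": [0.04, -0.02, 0], "spin": 0}, {"travel": [0.02, 0, 0], "spin": 0}]}}

```text
time_s: 7.47
tcp_pos: [0.7354, 0.2073, 0.0416]
eef_rot: [-179.7, -2.4, 2.1]
contact_force: [0.1, 0.5, -0.6]
gripper_width: 0.0007
```

```bash
python3 st.py pics/a4.png; cat > sd.py <<'E'
from h import *
for n in ('top','side'):
    C=cal(n); p,d=r.capture(n)
    print(seg(n,p,d,np.array([.5675,.0843]) if n=='top' else np.array([.565,.083]),C)['arm'])
    D={t:[w(n,x['at'],C) for x in r.pinpoint(n,t)[:1]] for t in ('pointer_tip','yellow_post_cap','pivot')}
    print(n,{k:np.round(v,4).tolist() for k,v in D.items()})
    if all(D.values()):
        P=D['pivot'][0]; print([np.degrees(np.arctan2(*(D[k][0]-P)[1::-1])) for k in ('pointer_tip','yellow_post_cap')])
E
python3 sd.py
```

```text
7.4667 [0.7354 0.2073 0.0416] [-179.7   -2.4    2.1] [ 0.1  0.5 -0.6]
{'cap_top': (array([0.55030864, 0.2643908 , 0.07212157]), 101), 'arm': (array([0.5640378 , 0.16624048]), 198, np.float64(91.90309287893932), np.float64(92.7582785610942))}
radial 0.11814669237902273 tang -0.1729218653920332 radius 0.20942925404719337
(array([0.56406581, 0.16606004]), 198, np.float64(92.37668177439615), np.float64(92.40519369381079))
top {'pointer_tip': [[0.5649, 0.2168, 0.0474]], 'yellow_post_cap': [[0.5509, 0.2646, 0.0597]], 'pivot': [[0.5647, 0.0848, 0.0492]]}
[np.float64(89.89813238745182), np.float64(94.37275472996738)]
(array([0.55952671, 0.16661791]), 119, np.float64(90.26664405216741), np.float64(93.74500844748196))
side {'pointer_tip': [[0.5566, 0.2179, 0.0479]], 'yellow_post_cap': [[0.544, 0.2657, 0.0622]], 'pivot': [[0.5654, 0.0834, 0.0507]]}
[np.float64(93.77323695610153), np.float64(96.7124809955041)]
```

View pics/a4.png

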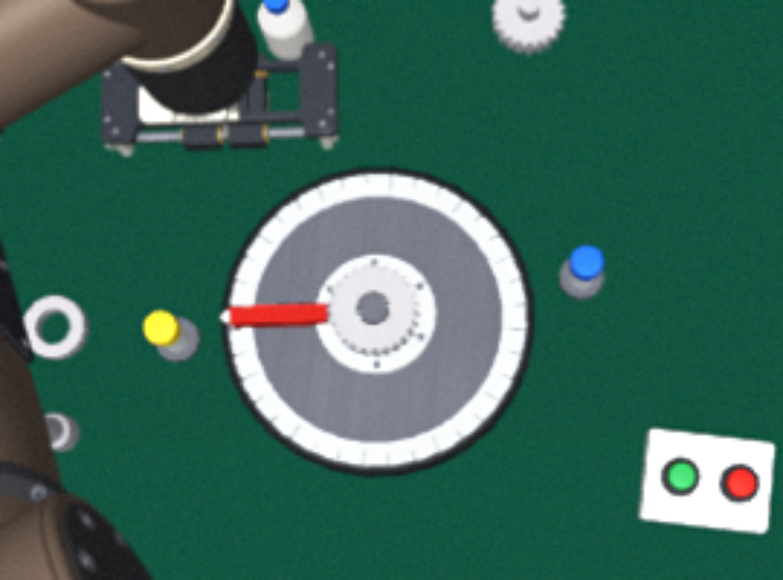

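The top view shows the arm (crop (275,315)) pointing slightly short of the yellow cap (crop (162,328)). Both cameras agree that about 3.0° remains, which is roughly 5 mm at r = 0.1 m. I'm going back for a small nudge.

Call:
{"api": "send_rows", "payload": {"motion": [{"travel": [-0.04, 0.013, 0.001], "spin": -1}, {"travel": [-0.04, 0.004, 0.001], "spin": -1}, {"travel": [-0.03, 0, 0.001], "spin": -1}, {"travel": [-0.02, 0, 0.001], "spin": 0}, {"travel": [0, 0, 0], "spin": 0}]}}

```text
time_s: 8.33
tcp_pos: [0.5968, 0.1793, 0.0319]
eef_rot: [-179.8, -2.4, 5.2]
contact_force: [-0.6, -0.7, -0.2]
gripper_width: 0.0003
```

Call:
{"api": "send_rows", "payload": {"motion": [{"travel": [-0.006, -0.002, -0.002], "spin": 0}, {"travel": [-0.005, -0.001, -0.001], "spin": 0}, {"travel": [-0.003, 0, 0], "spin": 0}, {"travel": [-0.002, 0, 0], "spin": 0}, {"travel": [0, 0, 0], "spin": 0}]}}

```text
time_s: 8.75
tcp_pos: [0.5803, 0.1825, 0.0373]
eef_rot: [-179.7, -2.7, 5.3]
contact_force: [-0.8, -0.1, -1.0]
gripper_width: 0.0006
```

```bash
python3 st.py; python3 sd.py
```

```text
8.75 [0.5803 0.1825 0.0373] [-179.7   -2.7    5.3] [-0.8 -0.1 -1. ]
{'cap_top': (array([0.5418631 , 0.25853487, 0.07421319]), 22), 'arm': (array([0.55747109, 0.14075662]), 27, np.float64(106.21667929123097), np.float64(100.50945829423233))}
radial 0.09121966755893017 tang -0.04088815520205564 radius 0.09996433856825705
(array([0.55630835, 0.14168199]), 28, np.float64(103.12258511641882), np.float64(101.03629193404781))
top {'pointer_tip': [], 'yellow_post_cap': [[0.548, 0.2636, 0.0578]], 'pivot': [[0.564, 0.0873, 0.0472]]}
(array([0.5561864 , 0.16516113]), 109, np.float64(94.61725211261505), np.float64(96.12282435872122))
side {'pointer_tip': [], 'yellow_post_cap': [[0.5438, 0.2665, 0.0645]], 'pivot': [[0.5631, 0.0816, 0.05]]}
```

Call:
{"api": "send_rows", "payload": {"motion": [{"travel": [0.025, 0, 0], "spin": 0}, {"travel": [0.04, 0, 0], "spin": 0}, {"travel": [0.04, 0, 0], "spin": 0}, {"travel": [0.03, 0, 0], "spin": 0}, {"travel": [0, 0, 0], "spin": 0}]}}

```text
time_s: 9.62
tcp_pos: [0.7175, 0.1942, 0.0431]
eef_rot: [-179.7, -2.6, 5.4]
contact_force: [0.0, 0.4, 1.1]
gripper_width: 0.0002
```

```bash
python3 st.py; python3 sd.py;python3 sd.py
```

```text
9.6167 [0.7175 0.1942 0.0431] [-179.7   -2.6    5.4] [0.  0.4 1.1]
{'cap_top': (array([0.55027033, 0.264095  , 0.07152718]), 104), 'arm': (array([0.5612414 , 0.16454995]), 197, np.float64(93.96389082398396), np.float64(94.79620687874582))}
radial 0.09997699825465707 tang -0.1582967654545124 radius 0.18722517494549876
(array([0.56123051, 0.1652461 ]), 193, np.float64(94.05758322390986), np.float64(94.42886601130739))
top {'pointer_tip': [[0.5591, 0.2183, 0.0459]], 'yellow_post_cap': [[0.5493, 0.2667, 0.0622]], 'pivot': [[0.5676, 0.0841, 0.0463]]}
[np.float64(93.62797830525597), np.float64(95.7121238994112)]
(array([0.55684524, 0.16662878]), 121, np.float64(93.86983954398987), np.float64(95.56938505065047))
side {'pointer_tip': [[0.5508, 0.2193, 0.0463]], 'yellow_post_cap': [[0.5454, 0.2637, 0.0638]], 'pivot': [[0.566, 0.0852, 0.0511]]}
[np.float64(96.4418394600965), np.float64(96.5686143772523)]
(array([0.56126357, 0.16520852]), 197, np.float64(94.51981540234493), np.float64(94.4076428506039))
top {'pointer_tip': [[0.5615, 0.217, 0.0462]], 'yellow_post_cap': [[0.5498, 0.2652, 0.0598]], 'pivot': []}
(array([0.55697537, 0.16583012]), 118, np.float64(93.46471913879726), np.float64(95.53358028840958))
side {'pointer_tip': [[0.5545, 0.2177, 0.0478]], 'yellow_post_cap': [[0.5437, 0.263, 0.0646]], 'pivot': [[0.5647, 0.0822, 0.0478]]}
[np.float64(94.2963139321326), np.float64(96.60358467196909)]
```

About 1.1° remains by both cameras, which is near their resolution limit. I'll rise and use the wrist camera for a precise close look.

Call:
{"api": "send_rows", "payload": {"motion": [{"travel": [0, 0, -0.04], "spin": 0}, {"travel": [0, 0, -0.04], "spin": 0}, {"travel": [-0.01, 0, -0.04], "spin": 0}, {"travel": [-0.03, 0, -0.04], "spin": 0}, {"travel": [-0.03, 0, -0.03], "spin": 0}]}}

```text
time_s: 10.88
tcp_pos: [0.6385, 0.1842, 0.218]
eef_rot: [179.8, -1.4, 5.3]
contact_force: [0.2, 0.4, 0.2]
gripper_width: 0.0005
```

Call:
{"api": "send_rows", "payload": {"motion": [{"travel": [-0.03, 0.01, -0.01], "spin": 0}, {"travel": [-0.02, 0.01, 0], "spin": 0}, {"travel": [0, 0, 0], "spin": 0}]}}

```text
time_s: 11.13
tcp_pos: [0.5881, 0.1601, 0.2373]
eef_rot: [-179.8, -2.1, 5.4]
contact_force: [-0.5, 0.5, -0.8]
gripper_width: 0.0006
```

```bash
python3 - <<'E'
from h import *
print(r.get_state()['tcp_pos'],cal('wrist')[0]); 
for P in ([.567,.084,.07],[.55,.265,.072]): print(w2px('wrist',P))
C=cal('wrist'); p,d=r.capture('wrist'); cv2.imwrite('pics/w1.png',p)
E
```

```text
[0.58813087 0.16006612 0.23729542] {'fov_y': 61.182456175366845, 'cx': 318.72785853400904, 'cy': 203.3333888246391, 'k1': -0.06050811368002822, 'origin': array([0.66630667, 0.16742585, 0.39819936]), 'orientation': array([ 1.64059048e+02,  1.33362440e-01, -8.46984670e+01])}
[391.78773518 215.4680537 ]
[213.75414589 216.09810542]
```

View pics/w1.png

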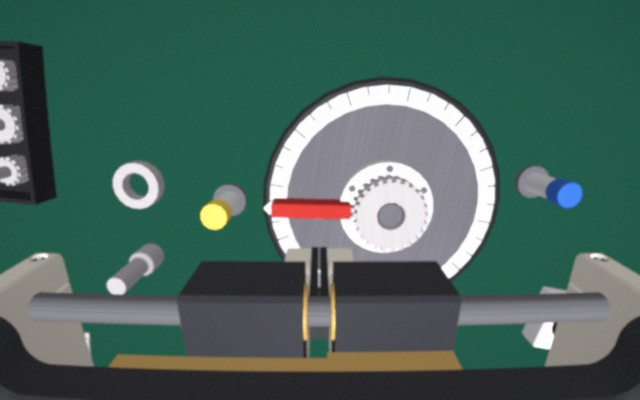

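```bash
cat > wr.py <<'E'
from h import *
import sys
C=cal('wrist'); p,d=r.capture('wrist'); n='wrist'; f=p.astype(int)
B,G,Rr=f[...,0],f[...,1],f[...,2]
red=blob((Rr>110)&(Rr>2.2*G)&(Rr>2.2*B)); v,u=np.nonzero(red)
print('rows',{int(x):sorted([(int(y),int(Rr[y,x])) for y in v[u==x]]) for x in sorted(set(u))[10:60:20]})
# lower edge (clean top-face edge), sub-pixel by red half-level
E=[];F=[]
for x in sorted(set(u))[6:-6]:
    y=v[u==x].max(); col=(Rr-G)[:,x].astype(float); hi=col[y-4:y-1].mean(); lo=col[y+4:y+6].mean(); h=(hi+lo)/2
    k=np.nonzero(col[y-3:y+5]<h)[0][0]+y-3; E.append((x,k-1+(col[k-1]-h)/(col[k-1]-col[k])))
W=np.array([onplane(n,a,b,.060,C)[:2] for a,b in E]); c=W.mean(0); uu=np.linalg.svd(W-c)[2][0]; uu*=np.sign(uu[1])
res=(W-c)@np.array([-uu[1],uu[0]]); print('edge angle',np.degrees(np.arctan2(uu[1],uu[0])),'res',res.std())
ys=blob((Rr>150)&(G>120)&(B<110)); P=np.array([px2w(n,x,y,d[y,x],C) for y,x in zip(*np.nonzero(ys)) if d[y,x]>0])
t=P[P[:,2]>.067]; cap=np.array(cv2.minEnclosingCircle(t[:,:2].astype(np.float32))[0]); print('cap',cap,t.mean(0),cv2.minEnclosingCircle(t[:,:2].astype(np.float32))[1])
V,U=np.mgrid[0:400:1,0:640:1]; 
Q=np.array([px2w(n,x,y,d[y,x],C) for y in range(60,290) for x in range(250,510) if d[y,x]>0])
g=Q[(Q[:,2]>.066)&(np.hypot(Q[:,0]-.567,Q[:,1]-.084)<.045)]
pl=Q[(Q[:,2]>.04)&(Q[:,2]<.047)&(np.hypot(Q[:,0]-.567,Q[:,1]-.084)<.056)]
gc=np.array(cv2.minEnclosingCircle(g[:,:2].astype(np.float32))[0]); print('gear',gc,cv2.minEnclosingCircle(g[:,:2].astype(np.float32))[1],'plate',cv2.minEnclosingCircle(pl[:,:2].astype(np.float32)))
nn=np.array([-uu[1],uu[0]])  # left normal -> toward -x
print('edge offset from pivot (want 8 mm)',(c-gc)@nn,'cap offset from edge line',(cap-c)@nn)
m=c-.008*nn
for pv in (gc,): print('arm via pivot',np.degrees(np.arctan2(*(m-pv)[::-1])),'target',np.degrees(np.arctan2(*(cap-pv)[::-1])))
E
python3 wr.py
```

```text
rows {282: [(201, 132), (202, 127), (203, 129), (204, 143), (205, 179), (206, 218), (207, 235), (208, 238), (209, 239), (210, 239), (211, 241), (212, 240), (213, 240), (214, 240), (215, 241), (216, 240), (217, 240)], 302: [(201, 126), (202, 129), (203, 126), (204, 134), (205, 161), (206, 204), (207, 228), (208, 236), (209, 238), (210, 238), (211, 238), (212, 238), (213, 237), (214, 238), (215, 239), (216, 237), (217, 236), (218, 231)], 322: [(202, 125), (203, 123), (204, 129), (205, 144), (206, 181), (207, 219), (208, 232), (209, 236), (210, 238), (211, 235), (212, 236), (213, 237), (214, 237), (215, 235), (216, 237), (217, 237), (218, 235), (219, 221)]}
edge angle 93.60858413826014 res 0.00037286066082548014
cap [0.54903132 0.26562786] [0.5513784  0.26225123 0.07032028] 0.014129413291811943
gear [0.56581193 0.08438484] 0.03994772955775261 plate ((0.5654558539390564, 0.08631787449121475), 0.05376163497567177)
edge offset from pivot (want 8 mm) 0.007357161300848701 cap offset from edge line -0.002017260812049804
arm via pivot 93.16344858144114 target 95.28972200036569
```

The wrist view shows the arm at about 93.4° (its red top at (310,210)) against a target of 95.3°. The cap is at (213,216) and the gear bore at (391,215). That leaves about 1.7°, or 3 mm, for one more nudge.

Call:
{"api": "send_rows", "payload": {"motion": [{"travel": [0.02, -0.01, 0.03], "spin": 0}, {"travel": [0.02, -0.01, 0.04], "spin": 0}, {"travel": [0, 0, 0.04], "spin": 0}, {"travel": [0, 0, 0.04], "spin": 0}, {"travel": [0, 0, 0.02], "spin": 0}]}}

```text
time_s: 11.65
tcp_pos: [0.646, 0.1909, 0.0689]
eef_rot: [-179.6, -3.0, 5.4]
contact_force: [-0.6, -1.1, -1.1]
gripper_width: 0.0008
```

Call:
{"api": "send_rows", "payload": {"motion": [{"travel": [0, 0, 0.02], "spin": 0}, {"travel": [-0.015, 0.001, 0.006], "spin": 0}, {"travel": [-0.015, 0.001, 0], "spin": 0}, {"travel": [-0.01, 0, 0], "spin": 0}, {"travel": [0, 0, 0], "spin": 0}]}}

```text
time_s: 12.07
tcp_pos: [0.6044, 0.1827, 0.0223]
eef_rot: [179.8, -1.8, 5.3]
contact_force: [-13.3, 1.7, 22.4]
gripper_width: 0.0002
```

The fingertip has come down onto the fixed base rim at 22 N, so I'm lifting at once.

Call:
{"api": "send_rows", "payload": {"motion": [{"travel": [0.003, 0, -0.012], "spin": 0}, {"travel": [0, 0, -0.006], "spin": 0}, {"travel": [0, 0, 0], "spin": 0}]}}

```text
time_s: 12.32
tcp_pos: [0.6078, 0.1838, 0.0398]
eef_rot: [179.7, -1.7, 5.4]
contact_force: [0.5, 0.4, 0.2]
gripper_width: 0.0006
```

Call:
{"api": "send_rows", "payload": {"motion": [{"travel": [-0.01, 0, 0], "spin": 0}, {"travel": [-0.008, 0, 0], "spin": 0}, {"travel": [-0.003, 0, 0], "spin": 0}, {"travel": [-0.002, 0, 0], "spin": 0}, {"travel": [0, 0, 0], "spin": 0}]}}

```text
time_s: 12.73
tcp_pos: [0.584, 0.182, 0.0391]
eef_rot: [179.8, -1.9, 5.3]
contact_force: [-0.7, -1.1, 1.0]
gripper_width: 0.0007
```

Call:
{"api": "send_rows", "payload": {"motion": [{"travel": [-0.003, -0.001, 0], "spin": 0}, {"travel": [-0.002, 0, 0], "spin": 0}, {"travel": [-0.001, 0, 0], "spin": 0}, {"travel": [0, 0, 0], "spin": 0}]}}

```text
time_s: 13.07
tcp_pos: [0.5779, 0.1828, 0.0389]
eef_rot: [179.8, -1.9, 5.4]
contact_force: [-0.0, 0.0, 0.7]
gripper_width: 0.0005
```

Now I'll back off, rise and look with the wrist camera again.

Call:
{"api": "send_rows", "payload": {"motion": [{"travel": [0.02, 0, 0], "spin": 0}, {"travel": [0.03, 0, 0], "spin": 0}, {"travel": [0, 0, -0.04], "spin": 0}, {"travel": [0, 0, -0.04], "spin": 0}, {"travel": [0, 0, -0.04], "spin": 0}]}}

```text
time_s: 13.48
tcp_pos: [0.6189, 0.1839, 0.1436]
eef_rot: [178.9, -0.0, 5.3]
contact_force: [0.8, 0.7, -0.1]
gripper_width: 0.0005
```

Call:
{"api": "send_rows", "payload": {"motion": [{"travel": [0, 0, -0.03], "spin": 0}, {"travel": [-0.02, 0.01, -0.02], "spin": 0}, {"travel": [0, 0.01, 0], "spin": 0}, {"travel": [0, 0, 0], "spin": 0}]}}

```text
time_s: 13.82
tcp_pos: [0.6042, 0.1642, 0.2044]
eef_rot: [179.1, -0.6, 5.3]
contact_force: [0.4, 0.1, -0.6]
gripper_width: 0.0006
```

```bash
python3 wr.py|grep -v rows; python3 wr.py|tail -1; python3 sd.py
```

```text
edge angle 94.50910825990377 res 0.0003101105712921007
cap [0.54897547 0.26571095] [0.55406711 0.26342213 0.070211  ] 0.014312970452010632
gear [0.56637806 0.08512688] 0.039308302104473114 plate ((0.5656681656837463, 0.08641134947538376), 0.05314994975924492)
edge offset from pivot (want 8 mm) 0.007821155545564236 cap offset from edge line -0.004669511567278189
arm via pivot 94.38462352696969 target 95.50450193598883
arm via pivot 94.47491841763319 target 95.40535602518979
(array([0.56004217, 0.16573483]), 199, np.float64(95.14508496973781), np.float64(95.23257221058205))
top {'pointer_tip': [[0.5605, 0.2183, 0.0472]], 'yellow_post_cap': [[0.5495, 0.2618, 0.0631]], 'pivot': [[0.5645, 0.0874, 0.0457]]}
[np.float64(91.77745576392347), np.float64(94.93559421583686)]
(array([0.55536101, 0.16678457]), 117, np.float64(93.96299202653273), np.float64(96.56273899834015))
side {'pointer_tip': [[0.5534, 0.2178, 0.0458]], 'yellow_post_cap': [[0.5458, 0.2614, 0.0628]], 'pivot': []}
```

There is 0.5 to 1.0° left, and plenty of time, so I'll make one last 1.4 mm nudge while watching the height.

Call:
{"api": "send_rows", "payload": {"motion": [{"travel": [0.02, -0.02, 0.03], "spin": 0}, {"travel": [0, 0, 0.04], "spin": 0}, {"travel": [0, 0, 0.04], "spin": 0}, {"travel": [0, 0, 0.02], "spin": 0}, {"travel": [0, 0, 0], "spin": 0}]}}

```text
time_s: 14.73
tcp_pos: [0.6273, 0.1874, 0.0707]
eef_rot: [179.2, -0.9, 5.4]
contact_force: [-0.7, -0.9, -0.2]
gripper_width: 0.0003
```

Call:
{"api": "send_rows", "payload": {"motion": [{"travel": [0, 0, 0.02], "spin": 0}, {"travel": [-0.01, 0, 0.007], "spin": 0}, {"travel": [-0.01, 0, 0], "spin": 0}, {"travel": [0, 0, 0], "spin": 0}]}}

```text
time_s: 15.07
tcp_pos: [0.6079, 0.1851, 0.0433]
eef_rot: [179.1, -0.8, 5.5]
contact_force: [-0.8, -0.1, 0.5]
gripper_width: 0.0005
```

Call:
{"api": "send_rows", "payload": {"motion": [{"travel": [-0.01, 0, 0.002], "spin": 0}, {"travel": [-0.01, 0, 0.001], "spin": 0}, {"travel": [-0.005, 0, 0], "spin": 0}, {"travel": [-0.001, 0, 0], "spin": 0}, {"travel": [0, 0, 0], "spin": 0}]}}

```text
time_s: 15.48
tcp_pos: [0.5837, 0.1847, 0.0467]
eef_rot: [179.3, -1.3, 5.6]
contact_force: [-0.4, -0.1, -0.7]
gripper_width: 0.0006
```

Call:
{"api": "send_rows", "payload": {"motion": [{"travel": [-0.003, 0.001, 0.002], "spin": 0}, {"travel": [-0.002, 0, 0.002], "spin": 0}, {"travel": [-0.0015, 0, 0], "spin": 0}, {"travel": [0, 0, 0], "spin": 0}]}}

```text
time_s: 15.82
tcp_pos: [0.5784, 0.1836, 0.0438]
eef_rot: [179.3, -1.4, 5.6]
contact_force: [0.5, -0.5, -0.4]
gripper_width: 0.0007
```

Call:
{"api": "send_rows", "payload": {"motion": [{"travel": [-0.0015, 0, 0], "spin": 0}, {"travel": [-0.0008, 0, 0], "spin": 0}, {"travel": [0, 0, 0], "spin": 0}]}}

```text
time_s: 16.07
tcp_pos: [0.5767, 0.1835, 0.0436]
eef_rot: [179.3, -1.5, 5.6]
contact_force: [0.2, 0.0, -0.2]
gripper_width: 0.0005
```

Call:
{"api": "send_rows", "payload": {"motion": [{"travel": [0.02, 0, 0], "spin": 0}, {"travel": [0.03, 0, 0], "spin": 0}, {"travel": [0, 0, -0.04], "spin": 0}, {"travel": [0, 0, -0.04], "spin": 0}, {"travel": [0, 0, -0.04], "spin": 0}]}}

```text
time_s: 16.48
tcp_pos: [0.6183, 0.1858, 0.1476]
eef_rot: [178.4, 0.5, 5.5]
contact_force: [0.4, -0.2, -0.3]
gripper_width: 0.0006
```

Call:
{"api": "send_rows", "payload": {"motion": [{"travel": [0, 0, -0.03], "spin": 0}, {"travel": [-0.02, 0.01, -0.02], "spin": 0}, {"travel": [0, 0.01, 0], "spin": 0}, {"travel": [0, 0, 0], "spin": 0}]}}

```text
time_s: 16.82
tcp_pos: [0.6038, 0.1664, 0.2084]
eef_rot: [178.6, -0.0, 5.6]
contact_force: [-0.6, 0.3, -0.9]
gripper_width: 0.0002
```

```bash
python3 wr.py|grep -v rows; python3 wr.py|tail -1; python3 sd.py
```

```text
edge angle 94.90387265027739 res 0.00035430176966046525
cap [0.54926455 0.26595661] [0.55336659 0.26360382 0.07024112] 0.014226670376956463
gear [0.56626409 0.0851847 ] 0.039391811937093735 plate ((0.5656559467315674, 0.08669833093881607), 0.053342126309871674)
edge offset from pivot (want 8 mm) 0.007717280707595476 cap offset from edge line -0.0062331185569135805
arm via pivot 94.70638506063992 target 95.3722177985363
arm via pivot 94.69090742475446 target 95.30808043249618
(array([0.55932964, 0.16488592]), 198, np.float64(95.77338802233919), np.float64(95.78926296165933))
top {'pointer_tip': [[0.5581, 0.2188, 0.0448]], 'yellow_post_cap': [], 'pivot': []}
(array([0.55457541, 0.16690514]), 120, np.float64(94.70813501548527), np.float64(97.08228337091478))
side {'pointer_tip': [[0.5494, 0.2186, 0.0485]], 'yellow_post_cap': [[0.5459, 0.2645, 0.0625]], 'pivot': [[0.5662, 0.0833, 0.0461]]}
[np.float64(97.08896511742324), np.float64(96.40471317588094)]
```

All the estimates now fall within about ±0.7° of the post, on both sides, so the arm is in place. Next is the green button of the large box.

Call:
{"api": "send_rows", "payload": {"motion": [{"travel": [-0.0098, 0.036, 0], "spin": 0}, {"travel": [-0.0098, 0.036, 0], "spin": 0}, {"travel": [-0.0098, 0.036, 0], "spin": 0}, {"travel": [-0.0098, 0.036, 0], "spin": 0}, {"travel": [-0.0098, 0.036, 0], "spin": 0}]}}

```text
time_s: 17.73
tcp_pos: [0.5733, -0.0155, 0.2086]
eef_rot: [178.4, 0.2, 6.2]
contact_force: [-0.2, -1.1, 0.1]
gripper_width: 0.0003
```

Call:
{"api": "send_rows", "payload": {"motion": [{"travel": [-0.0098, 0.036, 0], "spin": 0}, {"travel": [-0.0098, 0.036, 0], "spin": 0}, {"travel": [-0.0098, 0.036, 0], "spin": 0}, {"travel": [-0.0098, 0.036, 0], "spin": 0}, {"travel": [0, 0, 0], "spin": 0}]}}

```text
time_s: 18.15
tcp_pos: [0.5464, -0.1738, 0.2128]
eef_rot: [178.4, 0.3, 6.1]
contact_force: [-0.0, 0.1, 0.1]
gripper_width: 0.0005
```

Call:
{"api": "send_rows", "payload": {"motion": [{"travel": [-0.01, 0.036, 0], "spin": 0}, {"travel": [-0.01, 0.036, 0], "spin": 0}, {"travel": [-0.01, 0.036, 0.01], "spin": 0}, {"travel": [-0.01, 0.036, 0.02], "spin": 0}, {"travel": [-0.008, 0.03, 0.02], "spin": 0}]}}

```text
time_s: 18.57
tcp_pos: [0.5204, -0.3569, 0.1722]
eef_rot: [178.2, -0.2, 6.5]
contact_force: [1.0, 0.3, -0.2]
gripper_width: 0.0002
```

Call:
{"api": "send_rows", "payload": {"motion": [{"travel": [0, 0, 0.01], "spin": 0}, {"travel": [0, 0, 0], "spin": 0}]}}

```text
time_s: 18.73
tcp_pos: [0.5169, -0.3622, 0.1568]
eef_rot: [178.3, 0.1, 6.1]
contact_force: [-1.4, 0.4, 0.1]
gripper_width: 0.0003
```

```bash
python3 - <<'E'
from h import *
s=r.get_state(); T=s['tcp_pos']; M=R.from_euler('xyz',s['eef_rot'],degrees=True).as_matrix()
C=cal('wrist'); p,d=r.capture('wrist'); cv2.imwrite('pics/w2.png',p)
hsv=cv2.cvtColor(p,cv2.COLOR_BGR2HSV); m=blob((hsv[...,0]>50)&(hsv[...,0]<75)&(hsv[...,1]>140)&(hsv[...,2]>120))
G=np.array([px2w('wrist',u,v,d[v,u],C) for v,u in zip(*np.nonzero(m)) if d[v,u]>0]); t=G[G[:,2]>.055]
print(T,len(G),t.mean(0),cv2.minEnclosingCircle(t[:,:2].astype(np.float32)))
print('to go in tool axes', M.T@(t.mean(0)-T))
E
```

```text
[ 0.5168939  -0.36223509  0.15678442] 347 [ 0.51183411 -0.35290543  0.06159264] ((0.5147234201431274, -0.3521021604537964), 0.014064601622521877)
to go in tool axes [-0.00389283 -0.01261582  0.0948673 ]
```

View pics/w2.png

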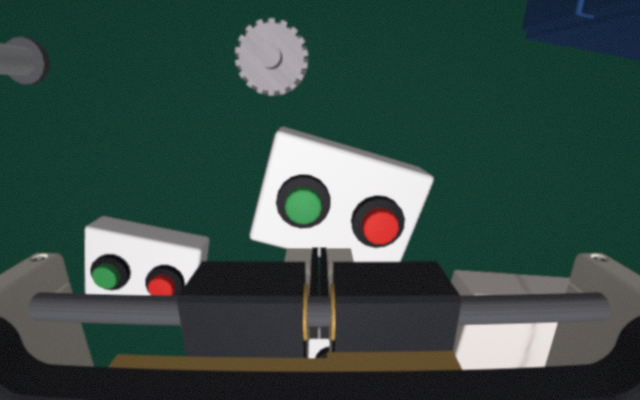

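The largest box's green button is at (303,207), fully visible, and the red one at (380,225) and the pinion at (272,57) are clear of the fingers. I'll correct by about 12 mm and descend.

Call:
{"api": "send_rows", "payload": {"motion": [{"travel": [-0.001, -0.007, 0.02], "spin": 0}, {"travel": [0, -0.005, 0.02], "spin": 0}, {"travel": [0, 0, 0.02], "spin": 0}, {"travel": [0, 0, 0.01], "spin": 0}, {"travel": [0, 0, 0], "spin": 0}]}}

```text
time_s: 19.2
tcp_pos: [0.5197, -0.3496, 0.0904]
eef_rot: [178.0, -0.3, 6.4]
contact_force: [0.2, 0.5, 0.3]
gripper_width: 0.0005
```

Call:
{"api": "send_rows", "payload": {"motion": [{"travel": [-0.003, 0.001, 0.01], "spin": 0}, {"travel": [-0.002, 0.001, 0.006], "spin": 0}, {"travel": [0, 0, 0.006], "spin": 0}, {"travel": [0, 0, 0.002], "spin": 0}, {"travel": [0, 0, 0], "spin": 0}]}}

```text
time_s: 19.62
tcp_pos: [0.5181, -0.3526, 0.0686]
eef_rot: [177.9, -0.6, 6.6]
contact_force: [-0.3, -0.1, 0.6]
gripper_width: 0.0004
```

Call:
{"api": "send_rows", "payload": {"motion": [{"travel": [-0.002, 0, 0.004], "spin": 0}, {"travel": [0, 0, 0.004], "spin": 0}, {"travel": [0, 0, 0.003], "spin": 0}, {"travel": [0, 0, 0.003], "spin": 0}]}}

```text
time_s: 19.95
tcp_pos: [0.517, -0.3538, 0.0559]
eef_rot: [177.8, -0.7, 6.6]
contact_force: [-6.2, 10.5, 31.4]
gripper_width: 0.0005
```

Call:
{"api": "send_rows", "payload": {"motion": [{"travel": [0, 0, 0], "spin": 0}, {"travel": [0, 0, 0], "spin": 0}]}}

```text
time_s: 20.12
tcp_pos: [0.517, -0.3537, 0.057]
eef_rot: [177.8, -0.7, 6.6]
contact_force: [-1.6, 1.7, 5.2]
gripper_width: 0.0008
```

```bash
python3 - <<'E'
from h import *
p=cv2.imread('pics/top0.png'); d=np.load('top_d.npy'); C=cal('top')
P=np.array([px2w('top',u,v,d[v,u],C) for v in range(190,230) for u in range(435,475) if d[v,u]>0]); q=np.hypot(P[:,0]-.5155,P[:,1]+.3525)
for a in range(0,30,3):
    m=(q>=a/1e3)&(q<(a+3)/1e3); print(a,np.round(np.percentile(P[m,2],[5,50,95]),4) if m.any() else '')
print(r.get_state()['contact_force'],r.get_state()['tcp_pos'])
E
```

```text
0 [0.0595 0.0609 0.0627]
3 [0.0587 0.0621 0.0648]
6 [0.0586 0.0617 0.0641]
9 [0.0588 0.0613 0.0662]
12 [0.0508 0.0587 0.0636]
15 [0.0479 0.0521 0.0561]
18 [0.046  0.052  0.0546]
21 [0.0379 0.0448 0.0529]
24 [0.0361 0.0401 0.0436]
27 [0.0363 0.0398 0.0425]
[-1.59636489  1.66192169  5.18133441] [ 0.51700579 -0.35370241  0.05700236]
```

The collar stands at about 52 mm, below the fully-down button top (about 55 mm), so the 31 N peak was the button bottoming out. I'll give a short firm hold, then release.

Call:
{"api": "send_rows", "payload": {"motion": [{"travel": [0, 0, 0.002], "spin": 0}, {"travel": [0, 0, 0.001], "spin": 0}]}}

```text
time_s: 20.28
tcp_pos: [0.5171, -0.3538, 0.0563]
eef_rot: [177.7, -0.7, 6.7]
contact_force: [-4.9, 5.5, 13.5]
gripper_width: 0.0004
```

Call:
{"api": "send_rows", "payload": {"motion": [{"travel": [0, 0, -0.01], "spin": 0}, {"travel": [0, 0, -0.03], "spin": 0}, {"travel": [0, 0, -0.04], "spin": 0}, {"travel": [0, 0, -0.03], "spin": 0}, {"travel": [0, 0, 0], "spin": 0}]}}

```text
time_s: 20.7
tcp_pos: [0.5145, -0.35, 0.1701]
eef_rot: [177.8, -0.5, 6.7]
contact_force: [1.7, -0.6, 0.6]
gripper_width: 0.0002
```

```bash
python3 - <<'E'
from h import *
C=cal('wrist'); p,d=r.capture('wrist')
hsv=cv2.cvtColor(p,cv2.COLOR_BGR2HSV); m=blob((hsv[...,0]>50)&(hsv[...,0]<75)&(hsv[...,1]>140)&(hsv[...,2]>120))
G=np.array([px2w('wrist',u,v,d[v,u],C) for v,u in zip(*np.nonzero(m)) if d[v,u]>0]); print('green z',np.median(G[:,2]))
for n in ['top','side']:
    C=cal(n); p,d=r.capture(n); cv2.imwrite(f'pics/{n}9.png',p[80:300,140:500] if n=='top' else p)
    for t in ['test_gear','pinion_a_mid','plug_gauge_mid','setting_ring_mid','pointer_tip','measure_top']:
        print(n,t,[(np.round(w(n,x['at'],C),4).tolist()) for x in r.pinpoint(n,t)[:4]])
E
python3 sd.py
```

```text
green z 0.0479202829024811
top test_gear [[0.5687, 0.0805, 0.0447]]
top pinion_a_mid []
top plug_gauge_mid [[0.4665, 0.3652, 0.0428]]
top setting_ring_mid [[0.5617, 0.3765, 0.0109]]
top pointer_tip [[0.5586, 0.2214, 0.0456]]
top measure_top [[0.3381, -0.345, 0.044]]
side test_gear [[0.5638, 0.0831, 0.0421]]
side pinion_a_mid [[0.6245, -0.3192, 0.0217]]
side plug_gauge_mid [[0.4623, 0.3711, 0.0434]]
side setting_ring_mid [[0.5557, 0.3757, 0.0041]]
side pointer_tip [[0.5502, 0.2193, 0.0477]]
side measure_top [[0.545, 0.2663, 0.062], [0.3335, -0.3474, 0.0478], [0.5099, -0.3579, 0.0643], [0.4234, -0.1799, 0.0467]]
(array([0.55906351, 0.1656161 ]), 199, np.float64(95.99784078773789), np.float64(95.92320926768512))
top {'pointer_tip': [[0.556, 0.2194, 0.0477]], 'yellow_post_cap': [[0.5511, 0.2648, 0.0608]], 'pivot': [[0.5664, 0.0857, 0.047]]}
[np.float64(94.41096631938399), np.float64(94.88376920188944)]
(array([0.55497987, 0.16674464]), 116, np.float64(94.70667807134345), np.float64(96.82305837452154))
side {'pointer_tip': [[0.5512, 0.2194, 0.0487]], 'yellow_post_cap': [[0.5429, 0.2652, 0.0635]], 'pivot': [[0.568, 0.0859, 0.0488]]}
[np.float64(97.1409164023504), np.float64(97.94578203839649)]
```

View pics/side9.png

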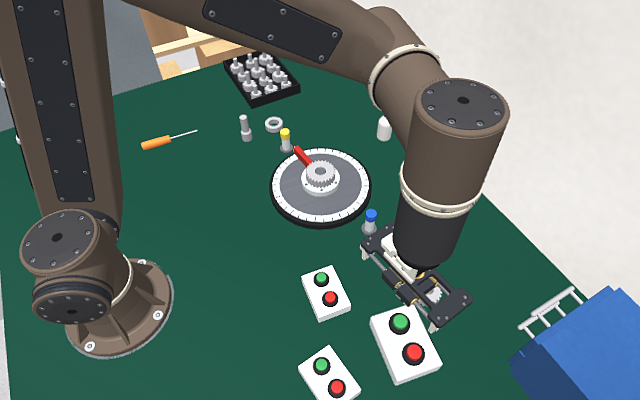

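The side view shows the arm (305,157) aimed at the yellow post (285,140), the gear seated at (320,175), the loose items in place, and the large green button (400,322) up. The wrist reading of 48 mm for the green button fits the small box's button, while the side camera puts the large one at about 62 to 64 mm, which is up. I'm handing in.

```bash
python3 -c "
from h import *
print(r.get_state()['contact_force'],r.close_job())"
```

```text
the job is handed in; nothing more can be done
[-8.36889084e-04 -9.02087797e-01 -3.80683531e-01] None
```

The red arm now points at the yellow post, and I pressed the green button on the largest control box and let it come back up. I handed the job in at about 21 s.

- **Arm:** I pushed it round with the closed fingertips from about -17° to about 95.5°, then nudged it in three small steps. The last checks disagree slightly: the wrist camera puts it 0.4–0.7° short. The top camera says 0.4° past by colour, and the last side-camera reading says 0.8° short.
- **Button:** It reached its stop with a peak of 31 N, against the 5 N needed. After release the side camera put its top at about 64 mm, so it was up. The top camera did not report that button, being under the gripper. The last wrist reading of 48 mm probably came from a small box's button instead; I did not confirm that.
- **Everything else:** The gear is still seated, and the pinion, plug gauge and setting ring are within measurement error of where they started. I did not touch the red button. The robot was touching nothing when I handed in.
- **One slip:** While lining up for a nudge, the fingertip touched the fixed turntable base at about 26 N (22 N of it upward). I lifted it off at once, and nothing moved that I could see.

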